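# Bring the parts balance to level

## Robot

A 6-joint arm with a two-finger parallel gripper is mounted at the origin on a cart in front of the work surface, level with it; the furniture and walls round the work are solid. World frame = base frame: x ahead of the robot, y to its left, z up, the work surface at z = 0. Lengths are in m, angles in rad, forces in N, time in s.
With the tool pointing down it reaches from about 0.3 to 0.875 m from the base axis. Payload 6.4 kg.
Tool frame: the origin (TCP) lies on the centre line of the jaws, within the pads' length; the fingertips stand 25 mm ahead of it and the grasp point (between the pads) lies 6 mm ahead of it (ctrl.tips_ahead is the z of the fingertips in the tool frame, in m); z points along the fingers, x is the direction in which the jaws open and shut, and the axes are right-handed (so a half turn about z gives the same grasp; the last joint's range is limited). The gripper opens to 85 mm and grips with 20 to 120 N. Pads are 22 mm wide; open, the fingers measure 114 mm over their backs; the gripper's body (76 mm by 85 mm) begins 54 mm behind the grasp point. The pads swing forward as they close: fully open they stand 13 mm farther back than shut.
Start: joints at [-1.318, 0.181, 1.607, -0, 1.354, -0.206], TCP at [0.255, -0.516, 0.256] pointing down, gripper open.
Joint ranges: [-2.99, 2.99], [-0.89, 2.07], [0.3, 2.58], [-1.14, 4.28], [0, 2.63], [-3.12, 3.12]. Speed limits (rad/s): [2.57, 2.57, 3.01, 3.14, 3.14, 3.14].

## Interface

Orientations are given as a unit quaternion [w, x, y, z].
In Python, from bench import ctrl gives the robot as it stands.
- The arm moves only by the shell command python3 -m pendant 'ROWS'. ROWS is JSON, a list that holds one entry, the list of rows, each a list of 7 numbers: the shift along the tool's x, y, z in m, then the turn, a rotation vector about the tool's x, y, z in rad, then the closure, from -1 (fully open) to 1 (shut). A call has 1 to 10 rows; each row shifts and turns the commanded pose from where the row before left it, along the tool's axes as they then stand; what a row does not reach is not made up. A row lasts 1/10 s, in which the tool goes at most 50 mm and 8.59 degrees, less where a joint would pass 70% of its speed; a pose out of reach is approached as far as the arm can. A call with a gripper value outside its range is refused whole. The fingers move at their own pace and stop on an object; the grip force is fixed at half the most. Time passes only in rows, so rows that do not move let the fingers close. It gives the time, the measured TCP pose, the force and the opening at its end, in the units of the state.
- ctrl.get_obs(): the state, without advancing time (a new reading comes with each control period).
- ctrl.camera(name): name is "scene" or "top" or "wrist"; returns (picture, depth): 400x640x3 uint8, red, green, blue; 400x640 float32, m along the optical axis (not along the pixel's ray), 0 where there is no reading.
- ctrl.calibration(name): a dict with "fov_y" (degrees; the focal length in pixels is half the picture's height over the tangent of half this angle, whatever the lens; pixels are square), "cx", "cy" (the principal point, pixels), "D" ([k1, k2, p1, p2, k3] as OpenCV has them; the pictures are not rectified), "camera_from_world" (4x4, takes a point from world to camera coordinates). Camera axes: x right, y down, z forward; pixel columns grow to the right and rows downward; lengths in m; the calibration is good to about 2 mm. A picture is of the moment at which its call begins: read the wrist's pose just before it. calibration takes no time and is no camera call; for the wrist camera it gives the pose at the moment of the call.
- ctrl.hand_in(): hands the job in, once; it reports no verdict.
The state is a dict: "time_s": time; "q": joint angles; "dq": joint speeds; "joint_efforts": joint torques, N m; "eef_pos": TCP position; "eef_rot": TCP orientation; "wrist_force": force on the tool from outside, world axes, zero at the start; "torque": the same for the moment, N m; "opening": opening from 0.0 (shut) to 1.0 (fully open).
Only numpy, scipy, OpenCV 4.12 (cv2) and the standard library are available. Lean on these libraries where they do the work, as an engineer would, in place of code of your own. Each camera call takes 0.05 s, during which the arm holds its last target.

## Task

Put the loose holed counterweight on the spindle at the empty end of the beam balance, seated flat on its little pan, then slide the brass poise along the beam until the beam floats level by itself, with your hands off it. The pivot is delicate: never push, press or pinch any part of the balance with more than 10 N. Leave the wood offcut and the tape measure where they lie.

Things in the scene. Friction and masses are not known exactly. Their poses are not given: they have to be found in the camera images.
- balance: Fixed grey beam balance: base plate 100 (x) x 260 (y) x 14 mm, column and fork up to 136 mm. Origin: centre of the base's underside. Its y axis runs along the beam towards the load, -y towards the counterweight end; the beam's pivot is 120 mm straight above the origin, its axis along the balance's x.
- jar_top (a point): Top centre of the screw jar (61 mm wide, 85 mm high, weight unknown) that is fixed on the load pan, 150 mm from the pivot on the balance's +y side; about 214 mm over the bench when level. An obstacle; it stays there.
- beam (a joint): Tilt of the beam (12 x 12 mm steel bar, 330 mm long), rad: 0 = level, negative = jar end down, positive = counterweight end down; stops at -0.08 (start) and +0.08. Hands off it swings about 1 s, then rests; between the stops it tilts about 0.005 rad per mm of poise travel. Touching poise or pan tips it, so read it hands off. On a stop it does not tell how far off balance it is.
- poise (a joint): Position of the brass poise on the beam, m: 0 = nearest the pivot (34 mm from it), grows towards the counterweight end up to 0.062. A damped, stiff slide: 2.5 N to start it, the faster the harder, so heed the force; it stays where left. Starts at 0 to 0.010. With the counterweight on, level lies anywhere from about 0.018 to 0.054, by the jar's unknown weight; without it level cannot be reached.
- stem_top (a point): Top centre of the upright steel stem on the poise: 12 mm diameter, from 15 to 75 mm above the beam's axis, on the poise's block of 33 x 28 (along the beam) x 30 mm. Push or pinch the poise by this stem. Leans with the beam.
- pan_seat (a point): Centre of the top face of the empty pan (52 mm diameter, 6 mm thick) at the counterweight end, 150 mm from the pivot and 9 mm above the beam's axis; its z is the spindle's axis and leans with the beam. The pan gives way downward 24 mm between the stops under 3 N or less; it is rigid sideways and at the stop.
- spindle_tip (a point): Tip of the spindle that stands on the pan: 10 mm diameter, 40 mm high, its last 5 mm tapering to 6 mm. It leans with the beam (3 mm out of plumb over its height at a stop) and rights itself as the pan is pressed down.
- weight_mid (a point): Middle of the loose aluminium counterweight, a plain ring 48 mm in outer diameter, 20 mm high, with a 12 mm hole through it (axis z), 110 g, lying flat on the bench near its front (this point 10 mm up), either to the robot's right or to its left.
- wood_offcut: Plain wood offcut 60 x 110 (its y) x 19 mm lying flat at the front, on the side where the counterweight is not; origin under its centre; a bystander.
- tape_measure: Tape measure standing at the right, 41 x 89 x 65 mm; origin under the centre; a bystander.
Things that resemble listed ones, but are neither listed nor needed, are in the scene too. What is shaped like the part that bears weight_mid but black, blue or orange is not meant.

How it is judged:
By the outcome, as a careful person would: the job done as asked, in the order asked, and still so for the second after the job is handed in, with the robot touching nothing.
It also fails if it takes over 72 s, if anything falls off the work surface, if the arm or the gripper's body presses on something with over 40 N, if the wrist force passes 120 N, or if a joint passes its speed limit or range.

## Working session

There is one attempt and no reset: what is moved stays moved. The work goes in short steps, Python scripts to look and compute and a shell command to move; the robot and the scene stay as the last step left them, time stands still between calls to the robot, and variables do not carry over. Pictures are saved under pics/ and viewed, and the job is handed in when it is done.

```bash
ls; mkdir -p pics; cat > h.py <<'E'
import numpy as np, cv2
from bench import ctrl
def grab(n,tag):
    c=ctrl.calibration(n); p,d=ctrl.camera(n)
    cv2.imwrite(f'pics/{tag}.png',p[:,:,::-1]); np.savez(f'pics/{tag}.npz',p=p,d=d,T=c['camera_from_world'],D=np.array(c['D']),f=200/np.tan(np.radians(c['fov_y']/2)),cx=c['cx'],cy=c['cy'])
    return p,d
def load(tag): return np.load(f'pics/{tag}.npz')
def ray(z,u,v):
    K=np.array([[z['f'],0,z['cx']],[0,z['f'],z['cy']],[0,0,1.]])
    n=cv2.undistortPoints(np.array([[[u,v]]],float),K,z['D'])[0,0]
    T=np.linalg.inv(z['T']); return T[:3,3],T[:3,:3]@np.array([n[0],n[1],1.])
def onz(z,u,v,h):
    o,r=ray(z,u,v); return o+r*(h-o[2])/r[2]
def dep(z,u,v):
    o,r=ray(z,u,v); return o+r*z['d'][int(round(v)),int(round(u))]
def proj(z,P):
    K=np.array([[z['f'],0,z['cx']],[0,z['f'],z['cy']],[0,0,1.]]);T=z['T']
    return cv2.projectPoints(np.array(P,float).reshape(-1,1,3),cv2.Rodrigues(T[:3,:3])[0],T[:3,3],K,z['D'])[0][:,0]
def cloud(z):
    K=np.array([[z['f'],0,z['cx']],[0,z['f'],z['cy']],[0,0,1.]])
    v,u=np.mgrid[:400,:640]; n=cv2.undistortPoints(np.stack([u,v],-1).reshape(-1,1,2).astype(float),K,z['D'])[:,0]
    d=z['d'].reshape(-1,1); c=np.hstack([n*d,d]); T=np.linalg.inv(z['T'])
    return (c@T[:3,:3].T+T[:3,3]).reshape(400,640,3)
E
python3 - <<'E'
from h import *
for n in('scene','top','wrist'): grab(n,n+'0')
print(ctrl.get_obs())
E
```

```text
pics
{'time_s': 0.15, 'q': array([-1.31833414e+00,  1.81394152e-01,  1.60770355e+00,  8.52375708e-06,
        1.35375747e+00, -2.06324342e-01]), 'dq': array([ 0.00138036, -0.00177648, -0.00359114,  0.00057892,  0.00120536,
       -0.00105794]), 'joint_efforts': array([ 3.63206851e-06, -4.45266509e+01, -3.51691067e+01, -3.41698160e-04,
        5.87546048e-03,  1.46042538e-05]), 'eef_pos': array([ 0.25456264, -0.51519772,  0.25561384]), 'eef_rot': array([-4.38963957e-04,  8.49369831e-01, -5.27797775e-01, -4.53673238e-04]), 'wrist_force': array([-0.02588491, -0.02094018, -0.31531172]), 'torque': array([-0.0014544 ,  0.00748892, -0.01744186]), 'opening': 0.9978819489817329}
```

View pics/scene0.png

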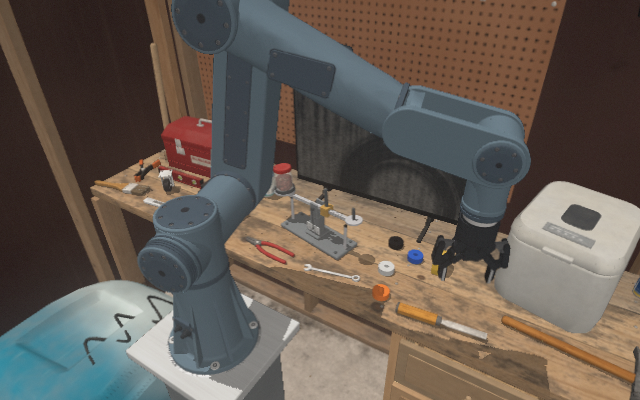

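View pics/top0.png

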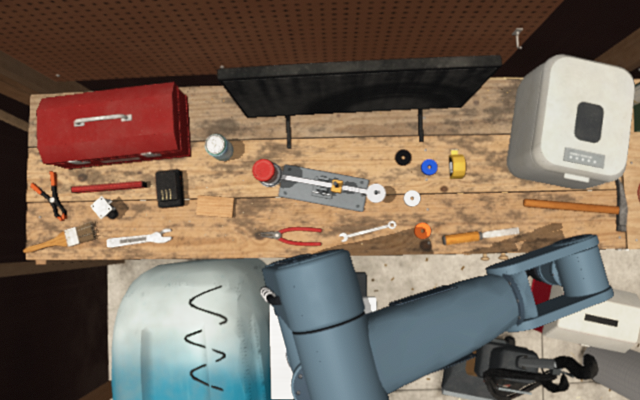

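View pics/wrist0.png

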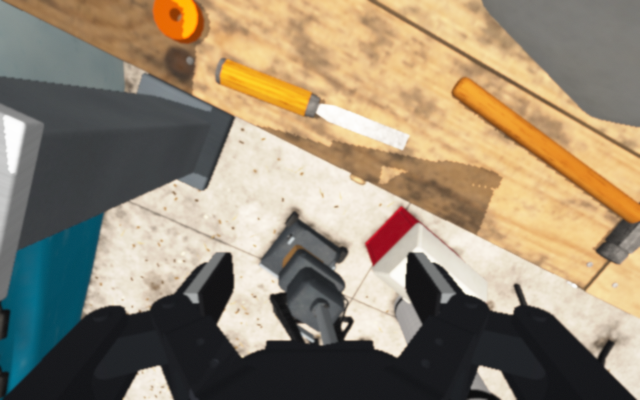

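The top view shows the balance at (322,187), its red-lidded jar at (265,172) and the empty pan at (376,192). There are four rings: silver (412,198), black (403,157), blue (429,168) and orange (423,230). The silver one is plain aluminium, so it's the one meant. The offcut is at (215,206) and the tape measure at (457,163). I'll confirm with an enlarged crop and measure.

```bash
python3 - <<'E'
from h import *
z=load('top0'); p=z['p']
c=cv2.resize(p[140:245,245:475],None,fx=3.4,fy=3.4,interpolation=cv2.INTER_CUBIC)
cv2.imwrite('pics/top0crop.png',c[:,:,::-1])
s=load('scene0')['p'];c=cv2.resize(s[150:310,260:460],None,fx=3.7,fy=3.7,interpolation=cv2.INTER_CUBIC)
cv2.imwrite('pics/scene0crop.png',c[:,:,::-1])
print(np.linalg.inv(z['T'])[:3,3],np.linalg.inv(load('scene0')['T'])[:3,3])
for n,u,v in[('ring',412,198),('pan',376,192),('jar',265,172),('tape',457,163)]:
    print(n,dep(z,u,v))
C=cloud(z)
hsv=cv2.cvtColor(p,cv2.COLOR_RGB2HSV)
# ring: top height ~20mm
m=((C[:,:,2]>0.012)&(C[:,:,2]<0.03)).astype(np.uint8); m[:,:395]=0;m[:,430:]=0;m[:185]=0;m[:212]*=1;m[212:]=0
v,u=np.nonzero(m); print('ring px',u.mean(),v.mean(),m.sum(),C[m>0].mean(0))
print(onz(z,u.mean(),v.mean(),.02))
# base plate corners
m=((C[:,:,2]>0.008)&(C[:,:,2]<0.022)).astype(np.uint8);m[:,:270]=0;m[:,375:]=0;m[:155]=0;m[215:]=0
g=(hsv[:,:,1]<60).astype(np.uint8)
r=cv2.minAreaRect(np.argwhere((m&g)>0)[:,::-1].astype(np.float32));b=cv2.boxPoints(r)
print(r)
print(np.array([onz(z,*q,.014) for q in b]))
E
```

```text
[ 0.32921498 -0.04412611  1.51234136] [-0.44026264 -0.59894866  0.86917244]
ring [ 0.44363545 -0.2764252   0.00289538]
pan [ 0.44805845 -0.15405502  0.18227441]
jar [0.50535275 0.136948   0.20397895]
tape [ 0.53806774 -0.40206312  0.06311374]
ring px 411.4153846153846 197.87179487179486 195 [ 0.44272135 -0.27197607  0.02061586]
[ 0.44275861 -0.27206789  0.02      ]
((323.19866943359375, 187.59054565429688), (85.6904067993164, 32.95086669921875), 10.459908485412598)
[[ 0.45756624  0.12462773  0.014     ]
 [ 0.55495721  0.10537872  0.014     ]
 [ 0.50206968 -0.14616806  0.014     ]
 [ 0.40563513 -0.12574356  0.014     ]]
```

View pics/top0crop.png

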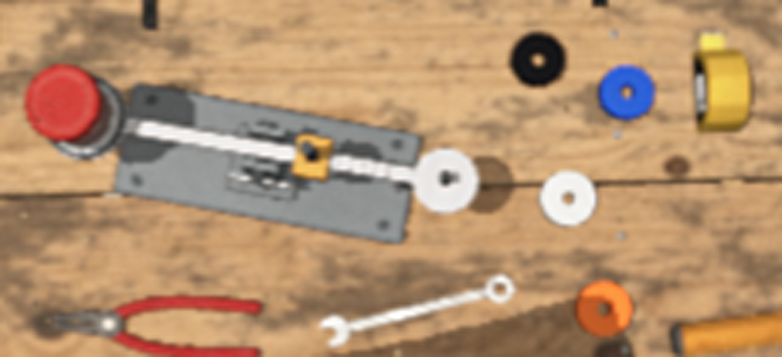

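View pics/scene0crop.png

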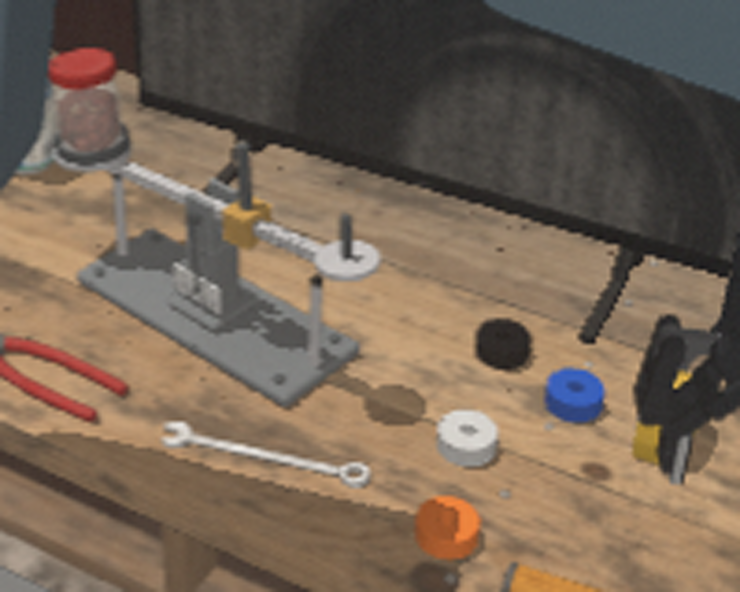

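Silver ring (412,198) confirmed: white, plain and lying flat, with its top measured at about 20 mm. The base plate measures 257 x 99 mm, as it should. Next I turn the jaws to the balance's x axis and hover over the ring.

```bash
python3 -m pendant '[[[0,0,0,0,0,-0.13,-1],[0,0,0,0,0,-0.13,-1],[0,0,0,0,0,-0.13,-1],[0,0,0,0,0,-0.13,-1],[0,0,0,0,0,-0.13,-1],[0,0,0,0,0,-0.13,-1],[0,0,0,0,0,-0.126,-1]]]'
python3 -m pendant '[[[0.019,-0.039,0,0,0,0,-1],[0.019,-0.039,0,0,0,0,-1],[0.019,-0.039,0,0,0,0,-1],[0.019,-0.039,0,0,0,0,-1],[0.019,-0.039,0,0,0,0,-1],[0.019,-0.039,0,0,0,0,-1],[0.020,-0.042,0,0,0,0,-1],[0,0,0,0,0,0,-1]]]'
python3 - <<'E'
from h import *
grab('wrist','w1'); grab('top','t1')
print(ctrl.get_obs()['eef_pos'],ctrl.get_obs()['eef_rot'],ctrl.tips_ahead)
E
```

```text
time_s: 0.85
eef_pos: [0.2546, -0.5153, 0.2559]
eef_rot: [-0.0, 0.995, -0.1, -0.0]
wrist_force: [0.7, -0.6, 0.2]
opening: 1.0
time_s: 1.65
eef_pos: [0.4446, -0.2683, 0.2561]
eef_rot: [-0.001, 0.995, -0.1, 0.0]
wrist_force: [0.2, -0.6, 0.2]
opening: 0.996
[ 0.44263745 -0.27188973  0.25607834] [ 5.63647330e-05  9.94849219e-01 -1.01365452e-01 -2.69507929e-04] 0.025
```

View pics/w1.png

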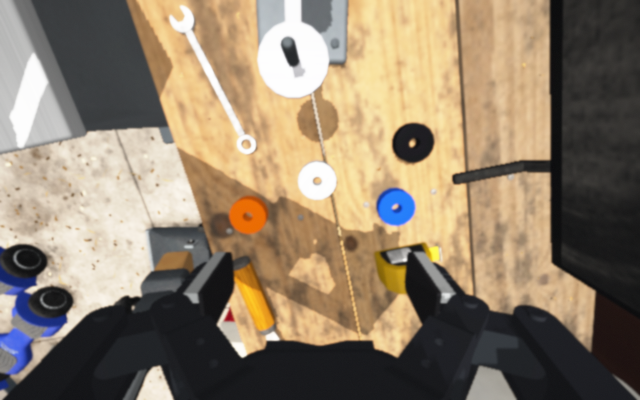

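The wrist view shows the silver ring at (317,181) and the pan at (293,58) with the spindle tip at about (288,43). Now the precise measurement.

```bash
python3 - <<'E'
from h import *
z=load('w1');p=z['p'];C=cloud(z);hsv=cv2.cvtColor(p,cv2.COLOR_RGB2HSV)
print('cam',np.linalg.inv(z['T'])[:3,3])
def blob(m,u0,v0):
    n,l,s,c=cv2.connectedComponentsWithStats(m.astype(np.uint8)); i=l[v0,u0]; return s[i],c[i],l==i
w=(hsv[:,:,1]<60)&(hsv[:,:,2]>150)
for n,u,v,h in[('ring',308,181,.02),('pan',275,65,.141)]:
    s,c,m=blob(w,u,v); cn=max(cv2.findContours(m.astype(np.uint8),0,1)[0],key=cv2.contourArea)
    (x,y),r=cv2.minEnclosingCircle(cn); e=cv2.fitEllipse(cv2.convexHull(cn))
    print(n,s,c,(x,y),r,e,'med z',np.median(C[m][:,2]))
    print(onz(z,*e[0],h),onz(z,x,y,h), C[m][:,:2].mean(0))
    print(' diam',np.linalg.norm(onz(z,e[0][0]-e[1][0]/2,e[0][1],h)-onz(z,e[0][0]+e[1][0]/2,e[0][1],h)))
# hole dark
for n,u,v in[('blue',385,207),('black',400,143),('tape',400,290)]: print(n,C[v,u])
c=cv2.resize(p[0:200,230:430],None,fx=3,fy=3,interpolation=cv2.INTER_CUBIC);cv2.imwrite('pics/w1crop.png',c[:,:,::-1])
E
```

```text
cam [ 0.45924173 -0.19658367  0.37293301]
ring [ 297  160   40   40 1195] [316.76066946 180.04351464] (316.79998779296875, 179.8000030517578) 20.13167381286621 ((316.7219543457031, 180.04673767089844), (39.268470764160156, 39.58628845214844), 12.067611694335938) med z 0.018967909480095746
[ 0.44144186 -0.2700774   0.02      ] [ 0.44159895 -0.26979238  0.02      ] [ 0.44129633 -0.27071762]
 diam 0.04849809475611369
pan [ 256    0   92  148 6437] [297.28709026  47.72098804] (301.5, 67.88775634765625) 81.72523498535156 ((301.5683288574219, 20.562145233154297), (92.06633758544922, 271.1335144042969), 178.64549255371094) med z 0.13875983517657706
[ 0.46011853 -0.13128756  0.141     ] [ 0.45350026 -0.16091529  0.141     ] [ 0.45336376 -0.13726116]
 diam 0.06443918662166875
blue [ 0.51949838 -0.32192953  0.01888837]
black [ 0.54773874 -0.24582457  0.01992473]
tape [ 0.51614927 -0.41796419  0.05880841]
```

View pics/w1crop.png

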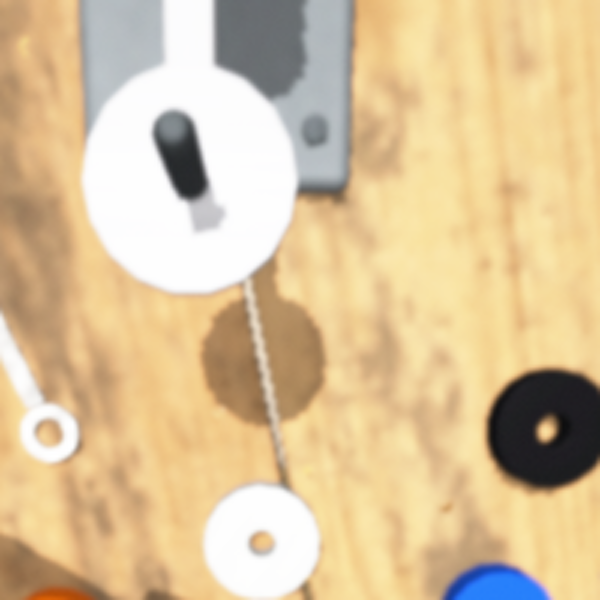

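```bash
python3 -m pendant '[[[-0.0016,-0.0016,0.03,0,0,0,-0.4],[0,0,0.04,0,0,0,-0.4],[0,0,0.04,0,0,0,-0.4],[0,0,0.03,0,0,0,-0.4],[0,0,0.03,0,0,0,-0.4],[0,0,0.02,0,0,0,-0.4],[0,0,0.01,0,0,0,-0.4],[0,0,0,0,0,0,-0.4]]]'
python3 - <<'E'
from h import *
z=load('w1')
u,v=230+190/3,180/3; print('pan',onz(z,u,v,.141), 'spindle tip',onz(z,230+174/3,127/3,.181))
print(ctrl.tips_ahead)
p,d=grab('wrist','w2'); print(ctrl.get_obs()['opening'],ctrl.get_obs()['eef_pos'])
E
```

```text
time_s: 2.55
eef_pos: [0.4396, -0.2712, 0.055]
eef_rot: [-0.001, 0.995, -0.104, -0.001]
wrist_force: [-0.2, 0.2, -0.1]
opening: 0.697
pan [ 0.44883455 -0.15462176  0.141     ] spindle tip [ 0.44967315 -0.15198149  0.181     ]
0.025
0.7004054955389867 [ 0.44052591 -0.27169979  0.0562186 ]
```

View pics/w2.png

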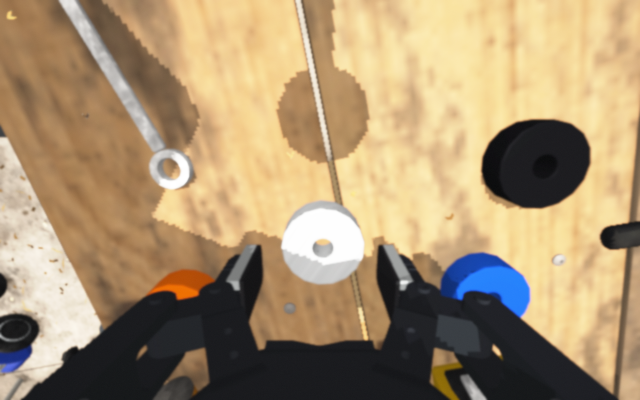

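```bash
python3 - <<'E'
from h import *
z=load('w2');p=z['p'];C=cloud(z)
# near-level mask of ring top by depth
m=(abs(C[:,:,2]-.02)<.005);m[:, :270]=0;m[:,370:]=0;m[:190]=0;m[300:]=0
n,l,s,c=cv2.connectedComponentsWithStats(m.astype(np.uint8));i=1+np.argmax(s[1:,4]);
cn=max(cv2.findContours((l==i).astype(np.uint8),0,1)[0],key=cv2.contourArea);e=cv2.fitEllipse(cv2.convexHull(cn));print(e,onz(z,*e[0],.02),C[l==i].mean(0))
o=ctrl.get_obs();print(o['eef_pos'])
for (u0,u1) in((200,262),(378,440)):
    q=C[240:340,u0:u1].reshape(-1,3);q=q[(q[:,2]<.09)&(q[:,2]>0.025)];print('finger min z',np.percentile(q[:,2],[0,1,5,50]),q[q[:,2]<np.percentile(q[:,2],3)].mean(0))
print(onz(z,323,248,.02))
E
```

```text
((322.39422607421875, 244.93048095703125), (77.3160400390625, 81.7408218383789), 90.09960174560547) [ 0.44211305 -0.26857574  0.02      ] [ 0.44197653 -0.26931437  0.01896909]
[ 0.44052591 -0.27169979  0.0562186 ]
finger min z [0.03483403 0.03818133 0.0420557  0.06782859] [ 0.41085171 -0.25882345  0.03864592]
finger min z [0.03525853 0.03838744 0.0419924  0.06755222] [ 0.47131687 -0.27180339  0.03862828]
[ 0.44206219 -0.27051266  0.02      ]
```

```bash
python3 -m pendant '[[[0.001,-0.0022,0.01,0,0,0,-0.4],[0,0,0.01,0,0,0,-0.4],[0,0,0.006,0,0,0,-0.4],[0,0,0,0,0,0,-0.4],[0,0,0,0,0,0,-0.4]]]'
python3 -m pendant '[[[0,0,0,0,0,0,0.2],[0,0,0,0,0,0,0.6],[0,0,0,0,0,0,1],[0,0,0,0,0,0,1],[0,0,0,0,0,0,1]]]'
```

```text
time_s: 3.1
eef_pos: [0.4425, -0.2688, 0.0302]
eef_rot: [-0.0, 0.995, -0.103, -0.0]
wrist_force: [0.2, -0.3, -1.0]
opening: 0.699
time_s: 3.6
eef_pos: [0.443, -0.2694, 0.0311]
eef_rot: [0.0, 0.995, -0.103, 0.001]
wrist_force: [-0.7, 1.3, 6.1]
opening: 0.527
```

```bash
python3 -m pendant '[[[0,0,-0.01,0,0,0,1],[0,0,-0.03,0,0,0,1],[0,0,-0.04,0,0,0,1],[0,0,-0.04,0,0,0,1],[0,0,-0.04,0,0,0,1],[0,0,-0.03,0,0,0,1],[0,0,-0.03,0,0,0,1],[0,0,0,0,0,0,1],[0,0,0,0,0,0,1],[0,0,0,0,0,0,1]]]'
python3 - <<'E'
from h import *
o=ctrl.get_obs();print(o['eef_pos'],o['eef_rot'],o['wrist_force'],o['opening'])
grab('wrist','w3')
grab('scene','s3')
z=load('w3');c=cv2.resize(z['p'][100:340,200:440],None,fx=2.5,fy=2.5);cv2.imwrite('pics/w3c.png',c[:,:,::-1])
E
```

```text
time_s: 4.6
eef_pos: [0.4417, -0.2682, 0.2488]
eef_rot: [-0.001, 0.995, -0.103, -0.001]
wrist_force: [-0.4, 0.2, -0.7]
opening: 0.53
[ 0.4417105  -0.2682083   0.24881843] [-8.36379251e-04  9.94698620e-01 -1.02824213e-01 -1.06608415e-03] [-0.37622448  0.21899861 -0.67485418] 0.5300186588616005
```

View pics/w3.png

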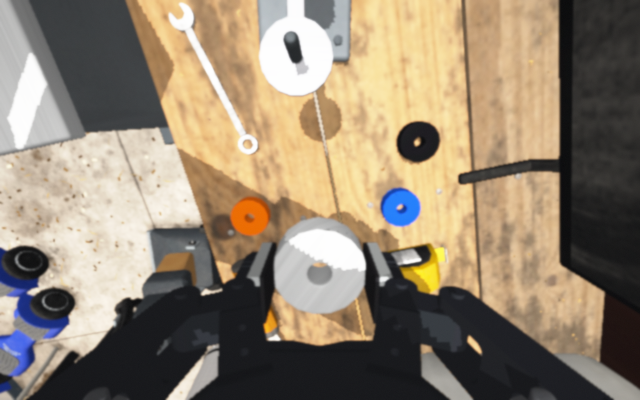

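View pics/s3.png

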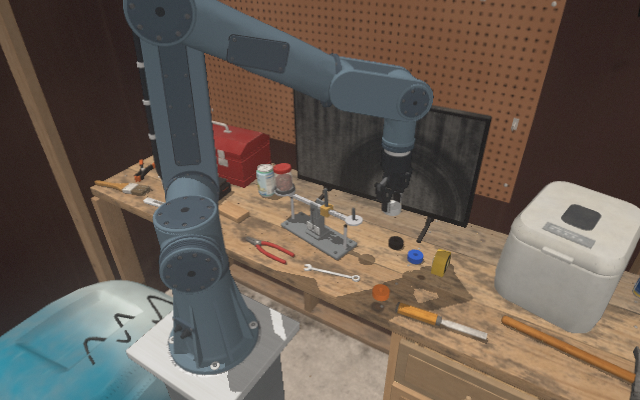

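Ring held squarely at (320,268). The scene view agrees, and the gripper has a clear way to the pan. I move halfway so the pan comes to mid-picture, then measure ring and spindle together.

```bash
python3 -m pendant '[[[-0.005,-0.018,0,0,0,0,1],[-0.006,-0.019,0,0,0,0,1],[-0.005,-0.018,0,0,0,0,1],[0,0,0,0,0,0,1],[0,0,0,0,0,0,1],[0,0,0,0,0,0,1],[0,0,0,0,0,0,1]]]'
python3 - <<'E'
from h import *
grab('wrist','w4');o=ctrl.get_obs();print(o['eef_pos'],o['eef_rot'])
z=load('w4');c=cv2.resize(z['p'][20:320,200:440],None,fx=2.5,fy=2.5,interpolation=cv2.INTER_CUBIC)[:600];cv2.imwrite('pics/w4c.png',c[:,:,::-1])
E
```

```text
time_s: 5.4
eef_pos: [0.4382, -0.2122, 0.2504]
eef_rot: [0.0, 0.995, -0.103, 0.0]
wrist_force: [-0.5, -0.6, -1.5]
opening: 0.528
[ 0.43811598 -0.21224913  0.25034404] [ 9.27156782e-05  9.94676049e-01 -1.03051191e-01  3.60908796e-05]
```

View pics/w4.png

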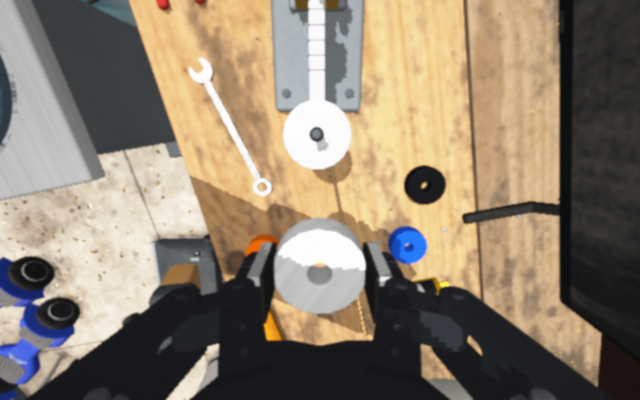

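View pics/w4c.png

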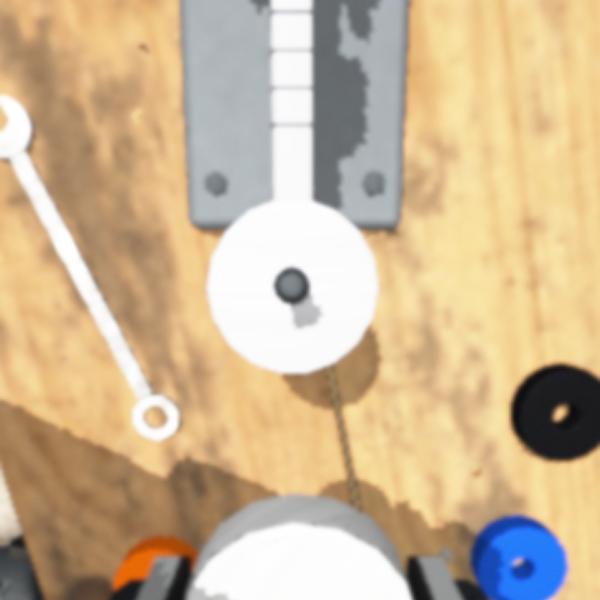

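```bash
python3 - <<'E'
from h import *
z=load('w4');p=z['p'];C=cloud(z);g=cv2.cvtColor(p,cv2.COLOR_RGB2GRAY)
m=(g<150).astype(np.uint8);m[:124]=0;m[144:]=0;m[:,:305]=0;m[:,328:]=0
m=cv2.morphologyEx(m,cv2.MORPH_OPEN,np.ones((3,3)))
n,l,s,c=cv2.connectedComponentsWithStats(m);i=l[133,316];print('spindle',s[i],c[i]); sp=onz(z,*c[i],.181);print(sp, 'depth z',C[l==i][:,2].max())
w=(g>200).astype(np.uint8);w[:95]=0;w[175:]=0;w[:,:275]=0;w[:,360:]=0
cn=np.argwhere(w)[:,::-1];cn=cn[cn[:,1]>110].astype(np.float32);h=cv2.convexHull(cn)[:,0]
h=h[h[:,1]>112];A=np.c_[2*h,np.ones(len(h))];b=(h**2).sum(1);x=np.linalg.lstsq(A,b,rcond=None)[0];print('pan px',x[:2],np.sqrt(x[2]+x[0]**2+x[1]**2),onz(z,x[0],x[1],.141),C[120:125,300:305,2].mean())
# ring
r=C[:,:,2];q=(abs(r-.239)<.006);q[:200]=0;q[320:]=0;q[:,:270]=0;q[:,370:]=0
print('ring top z',np.median(C[q][:,2]));zt=np.median(C[q][:,2])
n,l,s,c=cv2.connectedComponentsWithStats(q.astype(np.uint8));i=1+np.argmax(s[1:,4])
cn=max(cv2.findContours((l==i).astype(np.uint8),0,1)[0],key=cv2.contourArea);P=np.array([onz(z,*a,zt)[:2] for a in cv2.convexHull(cn)[:,0]])
A=np.c_[2*P,np.ones(len(P))];x=np.linalg.lstsq(A,(P**2).sum(1),rcond=None)[0];print('ring',x[:2],np.sqrt(x[2]+x[0]**2+x[1]**2), s[i])
c=cv2.resize(p[200:330,255:385],None,fx=4.5,fy=4.5,interpolation=cv2.INTER_CUBIC);cv2.imwrite('pics/w4r.png',c[:,:,::-1])
E
```

```text
spindle [310 128  13  14 152] [316.28947368 134.35526316]
[ 0.44934627 -0.15100863  0.181     ] depth z 0.367100051374135
pan px [320.84372299 143.10159428] 43.27724276154934 [ 0.45054301 -0.16038591  0.141     ] 0.13953422721150432
ring top z 0.23837594940068008
ring [ 0.43827756 -0.21269984] 0.02517557866923743 [ 270  225  100   89 6453]
```

View pics/w4r.png

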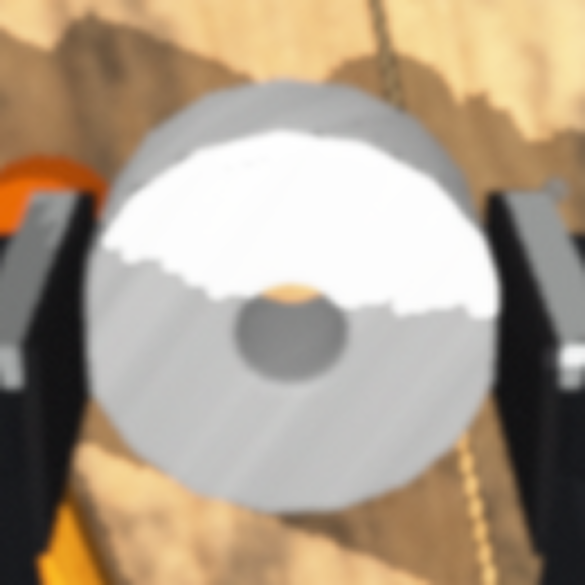

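```bash
python3 - <<'E'
from h import *
z=load('w4')
h=onz(z,319.7,274.0,.2384);d=onz(z,319.7+12.3,274,.2384)-onz(z,319.7-12.3,274,.2384)
print(h,np.linalg.norm(d)); s=onz(z,316.2,133.7,.181)
print('pan',onz(z,200+292.5/2.5,20+286/2.5,.141))
print(s); q=ctrl.get_obs()['eef_rot'];from scipy.spatial.transform import Rotation as R
r=R.from_quat(np.roll(q,-1)).as_matrix();v=s-h;v[2]=0;print(r,'tool delta',r.T@v, 'hole rel tcp',r.T@(h-ctrl.get_obs()['eef_pos']))
E
```

```text
[ 0.43810995 -0.21432473  0.2384    ] 0.01223268507724931
pan [ 0.44901699 -0.1534457   0.141     ]
[ 0.44937465 -0.15060804  0.181     ]
[[ 9.78760901e-01 -2.05005110e-01  5.26885448e-05]
 [-2.05005097e-01 -9.78760887e-01 -1.91882545e-04]
 [ 9.09063891e-05  1.77005713e-04 -9.99999980e-01]] tool delta [-2.03680099e-03 -6.46727281e-02 -1.16326008e-05] hole rel tcp [0.00041852 0.00203064 0.01194444]
```

```bash
python3 -m pendant '[[[-0.001,-0.02,0,0,0,0,1],[-0.001,-0.02,0,0,0,0,1],[0,-0.016,0,0,0,0,1],[0,-0.008,0.01,0,0,0,1],[0,0,0.01,0,0,0,1],[0,0,0.008,0,0,0,1],[0,0,0,0,0,0,1],[0,0,0,0,0,0,1],[0,0,0,0,0,0,1]]]'
python3 - <<'E'
from h import *
grab('scene','s5');o=ctrl.get_obs();print(o['eef_pos'],o['eef_rot'],o['wrist_force'])
z=load('s5');c=cv2.resize(z['p'][120:260,270:430],None,fx=4.5,fy=4.2,interpolation=cv2.INTER_CUBIC)[:600];cv2.imwrite('pics/s5c.png',c[:,:,::-1])
E
```

```text
time_s: 6.35
eef_pos: [0.4493, -0.1494, 0.2225]
eef_rot: [0.0, 0.995, -0.103, 0.0]
wrist_force: [0.2, -0.9, -1.5]
opening: 0.53
[ 0.44938539 -0.14931565  0.22265248] [ 1.94340432e-04  9.94670768e-01 -1.03101564e-01  3.03505450e-04] [ 0.52675971  0.69627368 -0.42308765]
```

View pics/s5c.png

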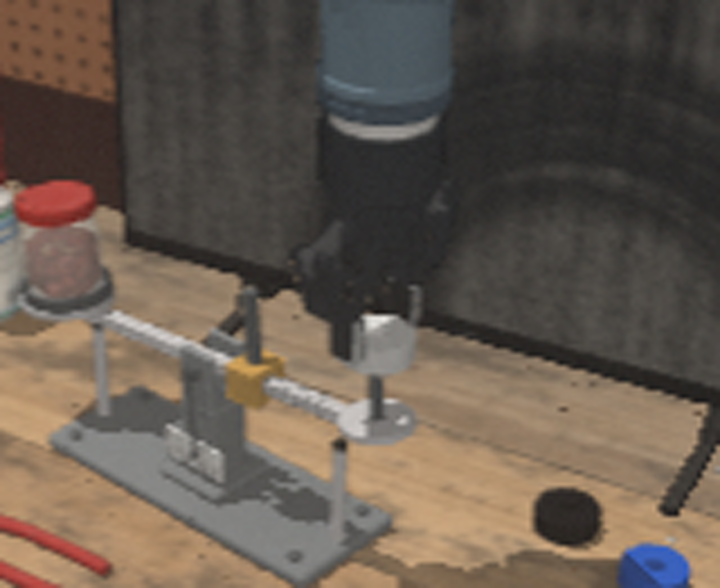

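The ring is poised over the spindle (crop ~(383,370)) and looks centred. I lower it slowly, watching the force.

```bash
python3 -m pendant '[[[0,0,0.003,0,0,0,1],[0,0,0.003,0,0,0,1],[0,0,0.003,0,0,0,1],[0,0,0.002,0,0,0,1],[0,0,0.002,0,0,0,1],[0,0,0.002,0,0,0,1]]]'
python3 -m pendant '[[[0,0.0003,0.002,0,0,0,1],[0,0.0002,0.002,0,0,0,1],[0,0.0002,0.002,0,0,0,1]]]'
```

```text
time_s: 7.0
eef_pos: [0.4492, -0.1487, 0.2071]
eef_rot: [-0.0, 0.995, -0.103, -0.0]
wrist_force: [0.7, 0.4, -0.7]
opening: 0.532
time_s: 7.3
eef_pos: [0.4491, -0.1495, 0.2012]
eef_rot: [0.0, 0.995, -0.103, 0.0]
wrist_force: [0.4, 0.2, -1.3]
opening: 0.527
```

```bash
python3 - <<'E'
from h import *
grab('scene','s6');o=ctrl.get_obs();print(o['eef_pos'],o['wrist_force'],o['torque'])
z=load('s6');c=cv2.resize(z['p'][120:260,270:430],None,fx=4.5,fy=4.2,interpolation=cv2.INTER_CUBIC)[:600];cv2.imwrite('pics/s6c.png',c[:,:,::-1])
E
```

```text
[ 0.44888008 -0.14941323  0.20079009] [-0.10182188  1.18703558 -0.9023315 ] [-0.03599578  0.00196757  0.01716269]
```

View pics/s6c.png

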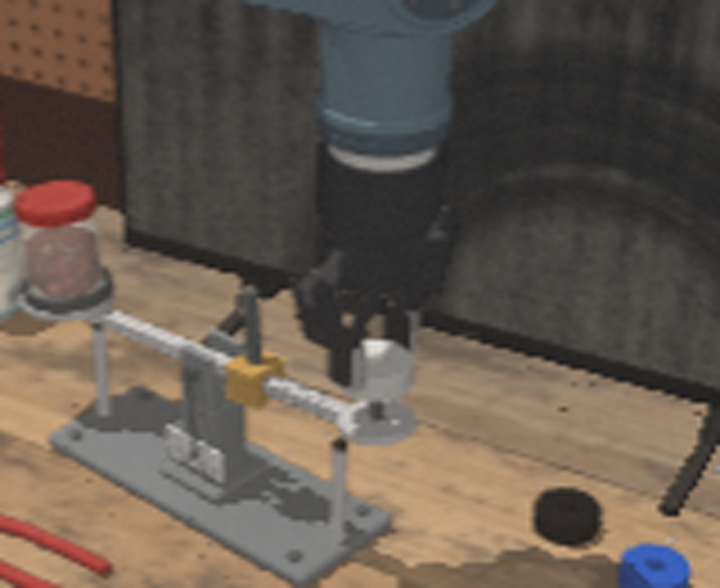

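The spindle is in the hole: the ring is about 11 mm below the tip, forces are near zero and the beam hasn't moved. Continuing down.

```bash
python3 -m pendant '[[[0,0.0002,0.003,0,0,0,1],[0,0.0002,0.003,0,0,0,1],[0,0.0002,0.003,0,0,0,1],[0,0.0002,0.003,0,0,0,1],[0,0,0,0,0,0,1]]]'
python3 -m pendant '[[[0,0.0002,0.002,0,0,0,1],[0,0.0002,0.002,0,0,0,1],[0,0.0002,0.002,0,0,0,1],[0,0.0002,0.002,0,0,0,1],[0,0,0,0,0,0,1]]]'
python3 -m pendant '[[[0,0.0002,0.002,0,0,0,1],[0,0.0002,0.002,0,0,0,1],[0,0,0,0,0,0,1]]]'
python3 - <<'E'
from h import *
grab('scene','s7');o=ctrl.get_obs();print(o['eef_pos'],o['wrist_force'],o['torque'])
z=load('s7');c=cv2.resize(z['p'][120:260,270:430],None,fx=4.5,fy=4.2,interpolation=cv2.INTER_CUBIC)[:600];cv2.imwrite('pics/s7c.png',c[:,:,::-1])
E
```

```text
time_s: 7.85
eef_pos: [0.4488, -0.1499, 0.1888]
eef_rot: [-0.0, 0.995, -0.103, -0.0]
wrist_force: [1.1, 1.8, -2.1]
opening: 0.526
time_s: 8.35
eef_pos: [0.4487, -0.151, 0.181]
eef_rot: [-0.0, 0.995, -0.103, -0.0]
wrist_force: [1.2, 1.5, -0.4]
opening: 0.526
time_s: 8.65
eef_pos: [0.4486, -0.1514, 0.177]
eef_rot: [-0.0, 0.995, -0.103, -0.0]
wrist_force: [1.2, 2.1, 0.5]
opening: 0.527
[ 0.44860473 -0.15136255  0.17715322] [ 1.19074853  2.60545299 -0.33218579] [ 0.3395884  -0.13107975  0.05138038]
```

View pics/s7c.png

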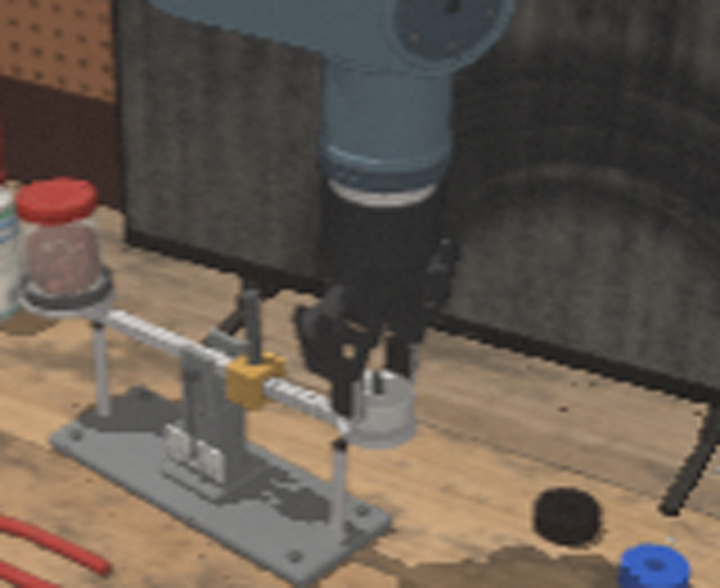

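```bash
python3 -m pendant '[[[0,-0.0005,0.001,0,0,0,1],[0,-0.0005,0.001,0,0,0,1],[0,0,0.001,0,0,0,1],[0,0,0,0,0,0,1]]]'
python3 -m pendant '[[[0,0,0,0,0,0,-0.1],[0,0,0,0,0,0,-0.25],[0,0,0,0,0,0,-0.4],[0,0,0,0,0,0,-0.4],[0,0,0,0,0,0,-0.4],[0,0,0,0,0,0,-0.4]]]'
python3 - <<'E'
from h import *
grab('scene','s8');grab('wrist','w8');o=ctrl.get_obs();print(o['eef_pos'],o['wrist_force'],o['torque'])
z=load('s8');c=cv2.resize(z['p'][120:260,270:430],None,fx=4.5,fy=4.2,interpolation=cv2.INTER_CUBIC)[:600];cv2.imwrite('pics/s8c.png',c[:,:,::-1])
E
```

```text
time_s: 9.1
eef_pos: [0.4486, -0.1505, 0.1741]
eef_rot: [0.0, 0.995, -0.103, -0.0]
wrist_force: [0.0, -0.6, -1.0]
opening: 0.527
time_s: 9.7
eef_pos: [0.4489, -0.1505, 0.1744]
eef_rot: [0.0, 0.995, -0.103, 0.0]
wrist_force: [-0.4, -0.3, -0.0]
opening: 0.696
[ 0.44888589 -0.15045345  0.17432737] [0.63338725 0.54045721 1.12796461] [-0.04064301 -0.0100748   0.00359806]
```

View pics/s8c.png

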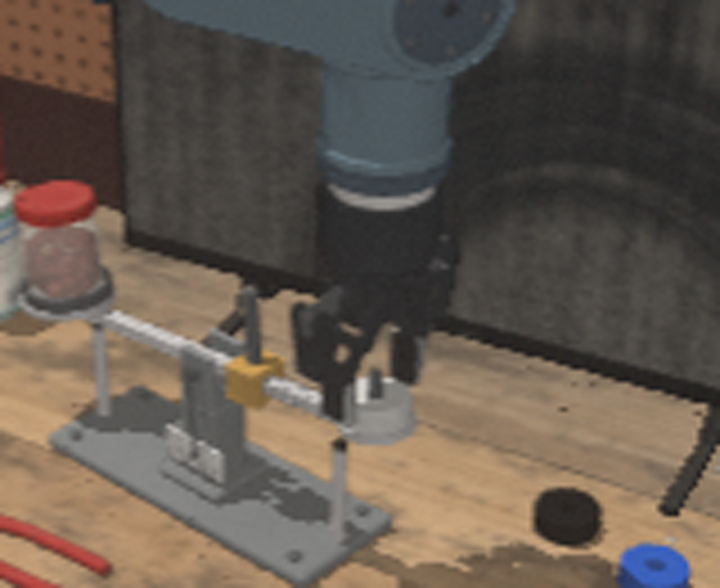

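View pics/w8.png

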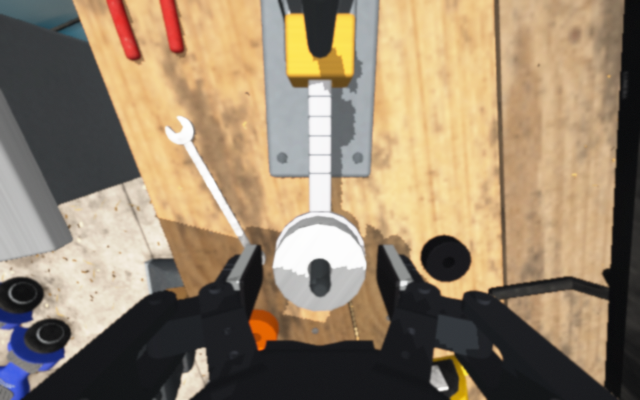

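The ring is released on the spindle, at wrist (319,260), with the brass poise at (320,48). I lift clear and check the seating.

```bash
python3 -m pendant '[[[0,0,-0.005,0,0,0,-0.4],[0,0,-0.01,0,0,0,-0.4],[0,0,-0.02,0,0,0,-0.4],[0,0,-0.03,0,0,0,-0.4],[0,0,-0.03,0,0,0,-0.4],[0,-0.01,-0.01,0,0,0,-0.4],[0,-0.02,0,0,0,0,-0.4],[0,0,0,0,0,0,-0.4],[0,0,0,0,0,0,-0.4]]]'
python3 - <<'E'
from h import *
grab('scene','s9');grab('wrist','w9');o=ctrl.get_obs();print(o['eef_pos'],o['wrist_force'],o['torque'])
z=load('s9');c=cv2.resize(z['p'][140:260,270:400],None,fx=5,fy=5,interpolation=cv2.INTER_CUBIC)[:600];cv2.imwrite('pics/s9c.png',c[:,:,::-1])
E
```

```text
time_s: 10.7
eef_pos: [0.4548, -0.1206, 0.2789]
eef_rot: [0.0, 0.995, -0.102, -0.0]
wrist_force: [-0.8, 0.4, 0.0]
opening: 0.698
[ 0.45469946 -0.12114242  0.27877593] [ 0.03481717 -0.44253127  0.40657225] [ 0.05048983 -0.04890305 -0.00948313]
```

View pics/s9c.png

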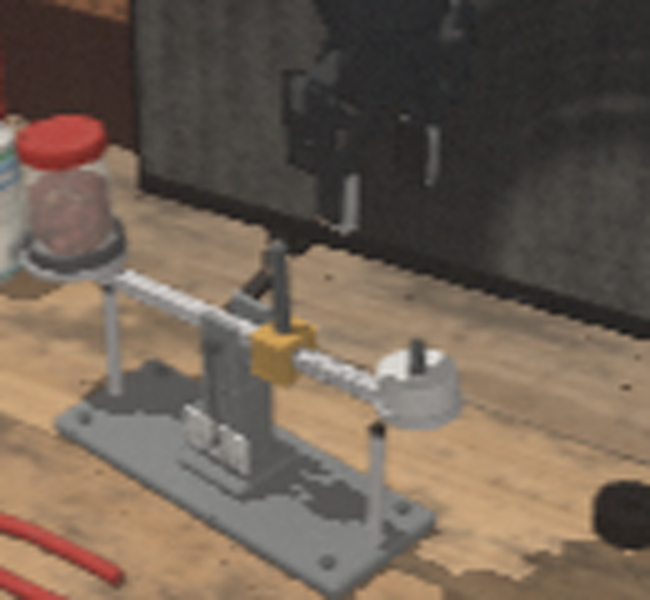

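View pics/w9.png

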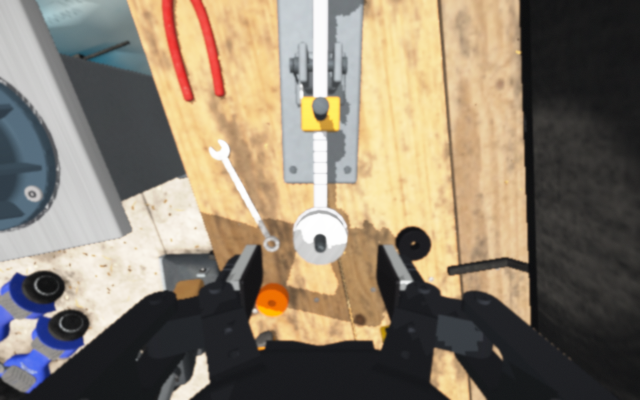

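The ring is seated flush on the pan, and the beam is still on the jar-down stop (pan post tip free). The stem top is at wrist (320,103). Next I find the stem and ring-top heights.

```bash
python3 - <<'E'
from h import *
z=load('w9');C=cloud(z);p=z['p'];g=cv2.cvtColor(p,cv2.COLOR_RGB2GRAY)
c=cv2.resize(p[60:180,260:380],None,fx=5,fy=5,interpolation=cv2.INTER_CUBIC);cv2.imwrite('pics/w9c.png',c[:,:,::-1])
m=C[228:250,300:340];print('ring top z',np.median(m[...,2]), 'west/east',[np.round(np.median(C[v-2:v+3,u-2:u+3,2]),4) for u,v in((302,238),(338,238),(312,218),(320,258))])
print('stem depth z',C[100:108,316:325,2].max())
t=onz(z,320.3,102.5,.198);print('stem',t)
B=np.array([.48,-.0105]);uy=np.array([.205,.979]);ux=np.array([.979,-.205])
print('along',(t[:2]-B)@uy,(t[:2]-B)@ux)
hsv=cv2.cvtColor(p,cv2.COLOR_RGB2HSV);y=((abs(hsv[:,:,0].astype(int)-22)<8)&(hsv[:,:,1]>180)&(hsv[:,:,2]>120));y[:80]=0;y[150:]=0;y[:,:290]=0;y[:,350:]=0
v,u=np.nonzero(y);print('block',u.min(),u.max(),v.min(),v.max()); print((onz(z,320,v.max()+.5,.139)[:2]-B)@uy,(onz(z,320,v.min()-.5,.139)[:2]-B)@uy)
d=C[120:128,305:335,2];print('blk z',np.median(d))
E
```

```text
ring top z 0.1599710666005409 west/east [np.float64(0.1598), np.float64(0.16), np.float64(0.1584), np.float64(0.1614)]
stem depth z 0.19873269727893547
stem [ 0.47214808 -0.04132249  0.198     ]
along -0.03178485923254507 -0.001368419530449402
block 319 334 116 129
-0.051225573308518554 -0.03976100100602186
blk z 0.13911011791412464
```

View pics/w9c.png

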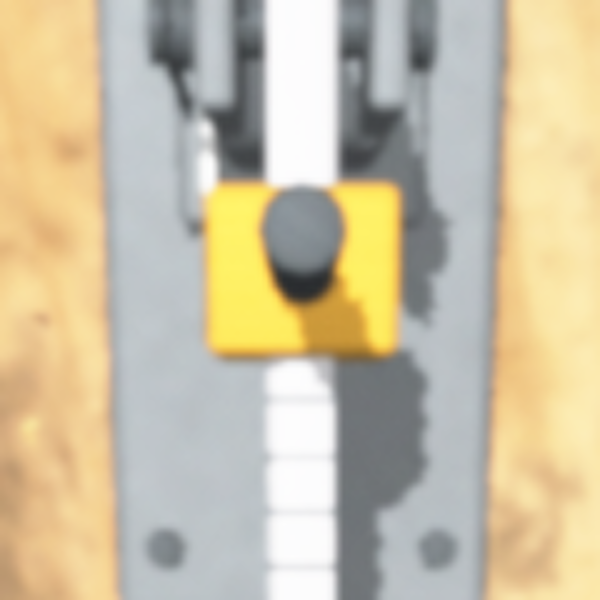

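The ring top measures 160 mm, which is the seat (140) plus 20 mm, and it leans with the pan, so it's seated. I turn the jaws along the beam with a partial gap, move above the stem, then check before lowering.

```bash
python3 -m pendant '[[[0,0,0,0,0,-0.143,0.3],[0,0,0,0,0,-0.143,0.3],[0,0,0,0,0,-0.143,0.3],[0,0,0,0,0,-0.143,0.3],[0,0,0,0,0,-0.143,0.3],[0,0,0,0,0,-0.143,0.3],[0,0,0,0,0,-0.143,0.3],[0,0,0,0,0,-0.143,0.3],[0,0,0,0,0,-0.143,0.3],[0,0,0,0,0,-0.143,0.3]]]'
python3 -m pendant '[[[0,0,0,0,0,-0.141,0.3],[0.02,0,0,0,0,0,0.3],[0.02,0,0,0,0,0,0.3],[0.02,0,0,0,0,0,0.3],[0.02,0.0007,0,0,0,0,0.3],[0,0,0,0,0,0,0.3],[0,0,0,0,0,0,0.3],[0,0,0,0,0,0,0.3]]]'
python3 - <<'E'
from h import *
grab('scene','s10');grab('wrist','w10');o=ctrl.get_obs();print(o['eef_pos'],o['eef_rot'],o['opening'])
E
```

```text
time_s: 11.8
eef_pos: [0.4547, -0.1216, 0.2788]
eef_rot: [-0.0, 0.817, 0.577, -0.0]
wrist_force: [0.1, 0.3, -0.2]
opening: 0.353
time_s: 12.6
eef_pos: [0.4719, -0.0438, 0.2791]
eef_rot: [-0.0, 0.776, 0.63, -0.0]
wrist_force: [-0.4, 0.6, 0.7]
opening: 0.351
[ 0.47189741 -0.04378432  0.27918622] [-2.43569876e-05  7.76392968e-01  6.30249105e-01 -1.55857843e-04] 0.34756323569883335
```

View pics/w10.png

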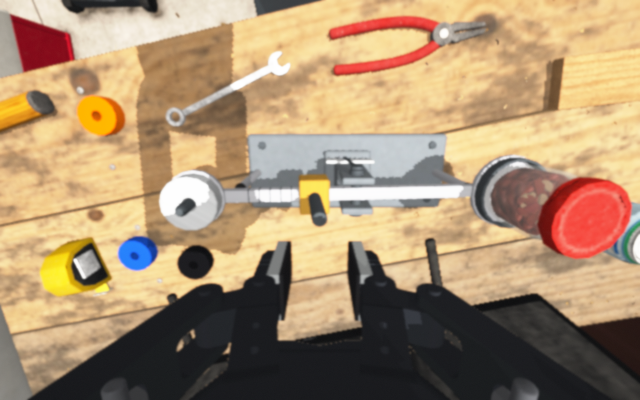

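The wrist view shows the stem top at (318,215), the jaws either side at (285..355,270) and the jar at right (575,215). I check the stem against the TCP.

```bash
python3 - <<'E'
from h import *
z=load('w10');p=z['p'];C=cloud(z)
c=cv2.resize(p[160:310,240:400],None,fx=4.5,fy=4,interpolation=cv2.INTER_CUBIC);cv2.imwrite('pics/w10c.png',c[:,:,::-1])
print(C[210:224,312:326,2].max())
t=onz(z,318.3,216,.1985);e=np.array([.47190,-.04378]);uy=np.array([.205,.979]);ux=np.array([.979,-.205])
print(t,'rel tcp tool x,y',(t[:2]-e)@uy,(t[:2]-e)@ux)
for u0,u1 in((255,292),(345,385)):
    q=C[235:320,u0:u1].reshape(-1,3);q=q[(q[:,2]<.4)&(q[:,2]>.22)];print('tip',q[:,2].min(),q[q[:,2]<q[:,2].min()+.004].mean(0))
E
```

```text
0.39584976297671076
[ 0.46846994 -0.04298169  0.1985    ] rel tcp tool x,y 7.838591816677803e-05 -0.0035216810288058314
tip 0.25502352844723575 [ 0.46328467 -0.05728906  0.25745121]
tip 0.2534071948987774 [ 0.47435132 -0.02801535  0.25545979]
```

View pics/w10c.png

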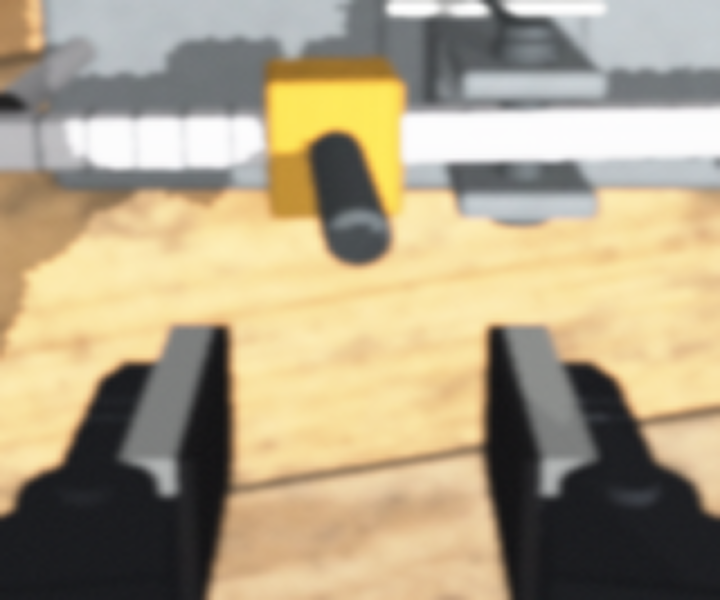

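```bash
python3 -m pendant '[[[0,-0.0015,0.02,0,0,0,0.3],[0,0,0.025,0,0,0,0.3],[0,0,0.015,0,0,0,0.3],[0,0,0.01,0,0,0,0.3],[0,0,0.01,0,0,0,0.3]]]'
python3 -m pendant '[[[0,0,0.01,0,0,0,0.3],[0,0,0.008,0,0,0,0.3],[0,0,0.005,0,0,0,0.3],[0,0,0,0,0,0,0.3]]]'
python3 - <<'E'
from h import *
grab('wrist','w11');o=ctrl.get_obs();print(o['eef_pos'],o['wrist_force'],o['torque'])
E
```

```text
time_s: 13.2
eef_pos: [0.4707, -0.0431, 0.1989]
eef_rot: [0.0, 0.776, 0.63, 0.0]
wrist_force: [0.8, 0.1, 0.1]
opening: 0.348
time_s: 13.6
eef_pos: [0.4702, -0.0425, 0.1756]
eef_rot: [-0.001, 0.776, 0.631, -0.0]
wrist_force: [0.3, 0.0, 0.7]
opening: 0.35
[ 0.47054625 -0.04256531  0.17618037] [ 0.58387037  0.92764803 -0.05910419] [0.01981607 0.02201537 0.01821013]
```

View pics/w11.png

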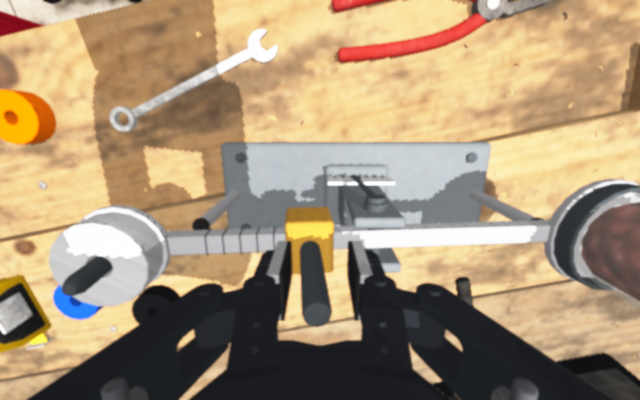

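The stem stands free between the pads, top at (316,315). I push towards the counterweight end, slowly.

```bash
python3 -m pendant '[[[-0.002,0,0,0,0,0,0.3],[-0.002,0,0,0,0,0,0.3],[-0.001,0,0,0,0,0,0.3],[-0.001,0,0,0,0,0,0.3],[-0.001,0,0,0,0,0,0.3]]]'
python3 -m pendant '[[[-0.001,0,0,0,0,0,0.3],[-0.001,0,0,0,0,0,0.3],[-0.001,0,0,0,0,0,0.3]]]'
python3 -m pendant '[[[-0.001,0,0,0,0,0,0.3],[-0.001,0,0,0,0,0,0.3],[-0.001,0,0,0,0,0,0.3]]]'
python3 -m pendant '[[[-0.001,0,0,0,0,0,0.3],[-0.001,0,0,0,0,0,0.3],[-0.001,0,0,0,0,0,0.3]]]'
```

```text
time_s: 14.15
eef_pos: [0.4692, -0.0496, 0.1764]
eef_rot: [0.0, 0.776, 0.631, 0.0]
wrist_force: [-0.7, -0.3, 0.2]
opening: 0.351
time_s: 14.45
eef_pos: [0.4685, -0.0525, 0.1763]
eef_rot: [-0.0, 0.776, 0.631, -0.0]
wrist_force: [-0.4, -0.2, 0.8]
opening: 0.35
time_s: 14.75
eef_pos: [0.4677, -0.0551, 0.176]
eef_rot: [-0.0, 0.776, 0.631, 0.0]
wrist_force: [1.1, 2.1, -1.3]
opening: 0.352
time_s: 15.05
eef_pos: [0.4671, -0.0581, 0.1761]
eef_rot: [-0.0, 0.776, 0.631, -0.0]
wrist_force: [-0.1, 2.3, -2.6]
opening: 0.347
```

```bash
python3 -m pendant '[[[-0.001,0,0,0,0,0,0.3],[-0.001,0,0,0,0,0,0.3],[-0.001,0,0,0,0,0,0.3],[-0.001,0,0,0,0,0,0.3],[-0.001,0,0,0,0,0,0.3]]]'
python3 -m pendant '[[[-0.001,0,0,0,0,0,0.3],[-0.001,0,0,0,0,0,0.3],[-0.001,0,0,0,0,0,0.3],[-0.001,0,0,0,0,0,0.3],[-0.001,0,0,0,0,0,0.3]]]'
python3 - <<'E'
from h import *
grab('wrist','w12');grab('scene','s12');o=ctrl.get_obs();print(o['eef_pos'],o['wrist_force'],o['torque'])
z=load('s12');c=cv2.resize(z['p'][140:260,270:400],None,fx=5,fy=5,interpolation=cv2.INTER_CUBIC)[:600];cv2.imwrite('pics/s12c.png',c[:,:,::-1])
E
```

```text
time_s: 15.55
eef_pos: [0.4661, -0.0631, 0.1762]
eef_rot: [-0.0, 0.776, 0.631, -0.0]
wrist_force: [0.4, 2.7, -1.9]
opening: 0.35
time_s: 16.05
eef_pos: [0.4651, -0.0681, 0.1762]
eef_rot: [-0.0, 0.776, 0.631, -0.0]
wrist_force: [-1.2, 3.7, -1.4]
opening: 0.351
[ 0.46524724 -0.06830233  0.17638455] [-0.56869373  2.84681299 -1.90695658] [0.41731188 0.10228265 0.01423121]
```

View pics/w12.png

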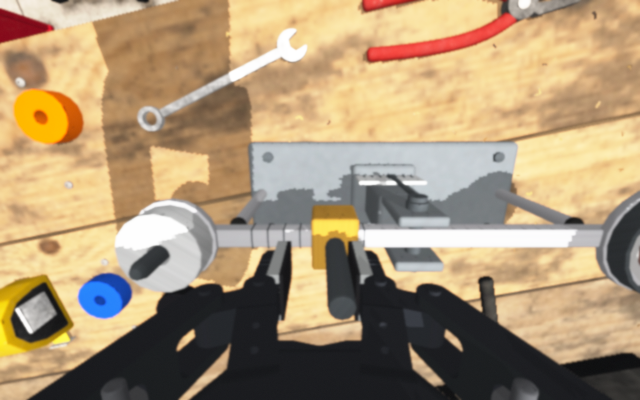

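View pics/s12c.png

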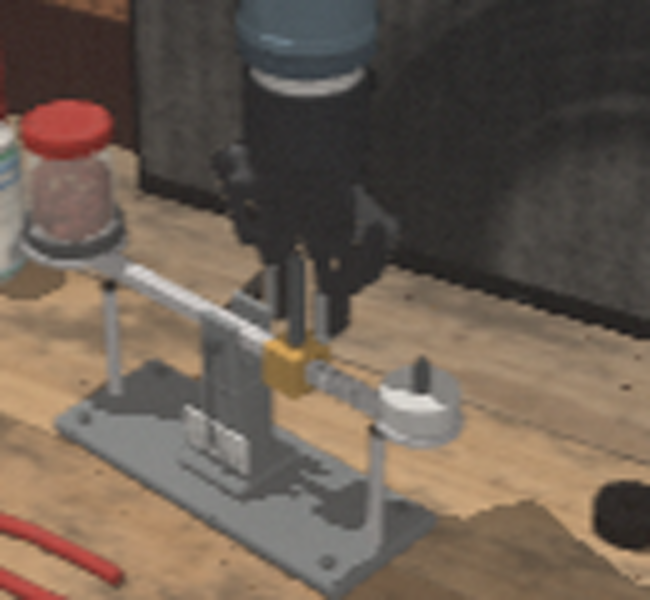

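Under the push the beam tips to the other stop, as expected, with the force about 3 N. By the pads' position the poise is at about 0.014, so I continue about 20 mm.

```bash
python3 -m pendant '[[[-0.001,0,0,0,0,0,0.3],[-0.001,0,0,0,0,0,0.3],[-0.001,0,0,0,0,0,0.3],[-0.001,0,0,0,0,0,0.3],[-0.001,0,0,0,0,0,0.3],[-0.001,0,0,0,0,0,0.3],[-0.001,0,0,0,0,0,0.3],[-0.001,0,0,0,0,0,0.3],[-0.001,0,0,0,0,0,0.3],[-0.001,0,0,0,0,0,0.3]]]'
python3 -m pendant '[[[-0.001,0,0,0,0,0,0.3],[-0.001,0,0,0,0,0,0.3],[-0.001,0,0,0,0,0,0.3],[-0.001,0,0,0,0,0,0.3],[-0.001,0,0,0,0,0,0.3],[-0.001,0,0,0,0,0,0.3],[-0.001,0,0,0,0,0,0.3],[-0.001,0,0,0,0,0,0.3]]]'
python3 -m pendant '[[[0.003,0,0,0,0,0,0.3],[0.004,0,0,0,0,0,0.3],[0.001,0,0,0,0,0,0.3],[0,0,0,0,0,0,0.3],[0,0,0,0,0,0,0.3],[0,0,0,0,0,0,0.3],[0,0,0,0,0,0,0.3],[0,0,0,0,0,0,0.3],[0,0,0,0,0,0,0.3],[0,0,0,0,0,0,0.3]]]'
python3 - <<'E'
from h import *
grab('wrist','w13');grab('scene','s13');o=ctrl.get_obs();print(o['eef_pos'],o['wrist_force'],o['torque'])
z=load('s13');c=cv2.resize(z['p'][140:260,270:400],None,fx=5,fy=5,interpolation=cv2.INTER_CUBIC)[:600];cv2.imwrite('pics/s13c.png',c[:,:,::-1])
E
```

```text
time_s: 17.15
eef_pos: [0.4632, -0.0779, 0.1763]
eef_rot: [0.0, 0.776, 0.631, 0.0]
wrist_force: [0.6, 3.2, -2.7]
opening: 0.351
time_s: 17.95
eef_pos: [0.4616, -0.0858, 0.1763]
eef_rot: [0.0, 0.776, 0.631, 0.0]
wrist_force: [0.2, 3.8, -2.1]
opening: 0.354
time_s: 18.95
eef_pos: [0.4632, -0.0779, 0.1763]
eef_rot: [0.0, 0.776, 0.631, -0.0]
wrist_force: [-0.4, -0.1, -0.1]
opening: 0.351
[ 0.46321037 -0.0778514   0.17629261] [ 1.13565804 -0.51213543 -0.08250878] [-0.0061621   0.00141951  0.00587524]
```

View pics/w13.png

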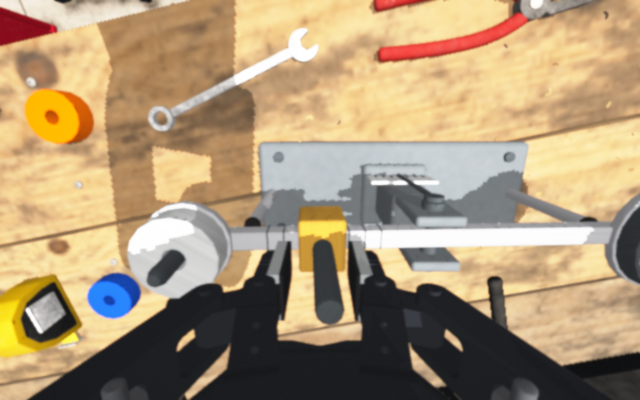

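View pics/s13c.png

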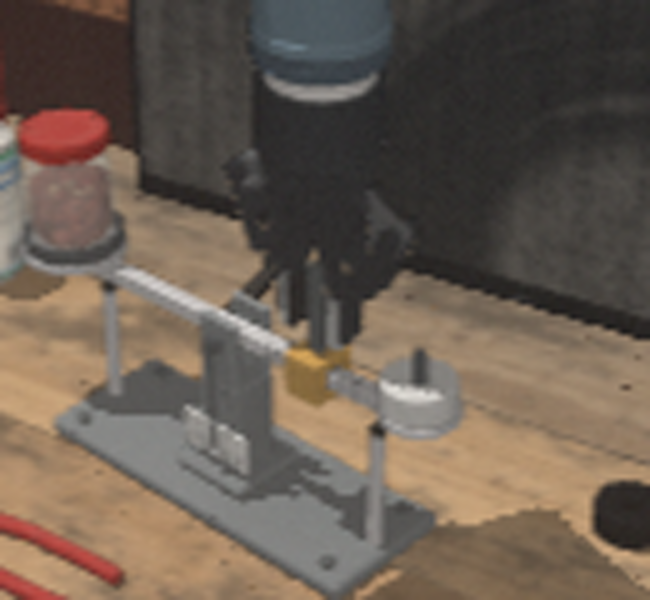

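```bash
cat >> h.py <<'E'
B=np.array([.48,-.0105]);UY=np.array([.205,.979]);UX=np.array([.979,-.205])
def tilt(tag,B=B):
    z=load(tag);C=cloud(z);P=C.reshape(-1,3);g=z['p'].min(2).reshape(-1)
    a=(P[:,:2]-B)@UY;l=(P[:,:2]-B)@UX
    # beam top, jar side
    out={}
    s=(abs(l)<.0045)&(P[:,2]>.10)&(P[:,2]<.145)
    for nm,lo,hi in(('beam+',.02,.105),('beam-',-.12,-.02)):
        q=s&(a>lo)&(a<hi)
        pz=P[q,2];pa=a[q]
        if q.sum()<60: continue
        k=np.ones(len(pz),bool)
        for _ in range(5):
            f=np.polyfit(pa[k],pz[k],1);r=pz-np.polyval(f,pa);k=abs(r)<max(.0012,2*np.median(abs(r[k])))
        out[nm]=(round(float(f[0]),4),round(float(f[1]),4),int(k.sum()))
    # ring top
    t=(np.hypot(a+.15,l)<.022)&(np.hypot(a+.15,l)>.010)&(P[:,2]>.125)&(P[:,2]<.175)&(abs(P[:,2]-np.median(P[(np.hypot(a+.15,l)<.02)&(P[:,2]>.12),2]))<.006)
    if t.sum()>50:
        f=np.linalg.lstsq(np.c_[a[t]+.15,l[t],np.ones(t.sum())],P[t,2],rcond=None)[0]
        out['ring']=(np.round(f,4),int(t.sum()))
    return out
E
python3 - <<'E'
from h import *
for t in('w8','w9','w10','w11','w12','w13'): print(t,tilt(t))
E
```

```text
w8 {'beam-': (-0.0806, 0.1253, 2014), 'ring': (array([ 0.5305, -0.0789,  0.1661]), 97)}
w9 {'beam+': (-0.0856, 0.1254, 413), 'beam-': (-0.0806, 0.1253, 729), 'ring': (array([-0.0736, -0.0008,  0.1604]), 1234)}
w10 {'beam+': (-0.0806, 0.1253, 686), 'beam-': (-0.0788, 0.1255, 610), 'ring': (array([-7.400e-02,  1.000e-04,  1.605e-01]), 1379)}
w11 {'beam+': (-0.0797, 0.1252, 1487), 'beam-': (0.0038, 0.1335, 1173), 'ring': (array([-0.0721, -0.0029,  0.1605]), 3454)}
w12 {'beam+': (-0.0004, 0.1251, 1582), 'beam-': (-0.0001, 0.1251, 1214), 'ring': (array([ 0.004 , -0.0012,  0.1481]), 3129)}
w13 {'beam+': (-0.0413, 0.1252, 1532), 'beam-': (-0.0405, 0.1252, 1178), 'ring': (array([-0.0373, -0.0004,  0.1543]), 3233)}
```

Tilt is read straight from the beam's depth slope. The stop read -0.080 as expected, and it now floats at -0.041, so about 8 mm more.

```bash
python3 -m pendant '[[[-0.002,0,0,0,0,0,0.3],[-0.002,0,0,0,0,0,0.3],[-0.001,0,0,0,0,0,0.3],[-0.001,0,0,0,0,0,0.3],[-0.001,0,0,0,0,0,0.3],[-0.001,0,0,0,0,0,0.3],[-0.001,0,0,0,0,0,0.3],[-0.001,0,0,0,0,0,0.3]]]'
python3 -m pendant '[[[-0.001,0,0,0,0,0,0.3],[-0.001,0,0,0,0,0,0.3],[-0.001,0,0,0,0,0,0.3],[-0.001,0,0,0,0,0,0.3],[-0.001,0,0,0,0,0,0.3],[-0.0007,0,0,0,0,0,0.3],[0,0,0,0,0,0,0.3]]]'
python3 -m pendant '[[[0.002,0,0,0,0,0,0.3],[0.003,0,0,0,0,0,0.3],[0.003,0,0,0,0,0,0.3],[0,0,0,0,0,0,0.3],[0,0,0,0,0,0,0.3],[0,0,0,0,0,0,0.3],[0,0,0,0,0,0,0.3],[0,0,0,0,0,0,0.3],[0,0,0,0,0,0,0.3],[0,0,0,0,0,0,0.3]]]'
python3 -m pendant '[[[0,0,0,0,0,0,0.3],[0,0,0,0,0,0,0.3],[0,0,0,0,0,0,0.3],[0,0,0,0,0,0,0.3],[0,0,0,0,0,0,0.3]]]'
python3 - <<'E'
from h import *
grab('wrist','w14');print(tilt('w14'))
E
```

```text
time_s: 19.85
eef_pos: [0.4611, -0.0872, 0.1761]
eef_rot: [-0.0, 0.776, 0.631, 0.0]
wrist_force: [2.1, 3.5, -1.0]
opening: 0.342
time_s: 20.55
eef_pos: [0.4598, -0.0934, 0.1763]
eef_rot: [-0.0, 0.776, 0.631, -0.0]
wrist_force: [-1.3, 1.9, -2.0]
opening: 0.351
time_s: 21.55
eef_pos: [0.4616, -0.0854, 0.1763]
eef_rot: [-0.0, 0.776, 0.631, -0.0]
wrist_force: [-0.8, 0.3, 0.3]
opening: 0.353
time_s: 22.05
eef_pos: [0.4616, -0.0854, 0.1763]
eef_rot: [-0.0, 0.776, 0.631, -0.0]
wrist_force: [-0.3, 0.2, -0.0]
opening: 0.347
{'beam+': (0.0038, 0.1251, 1612), 'beam-': (0.0041, 0.1251, 1176), 'ring': (array([ 0.0056, -0.0018,  0.1475]), 3030)}
```

View pics/w14.png

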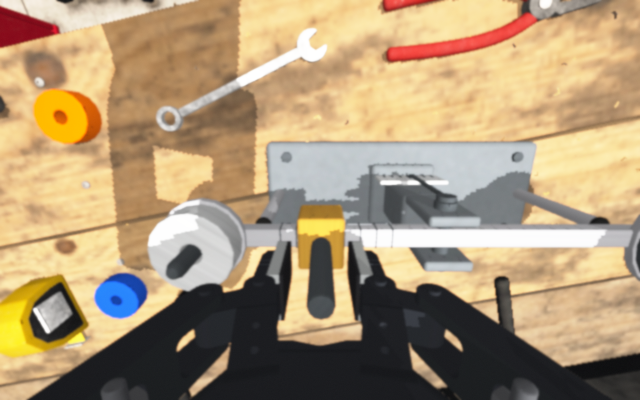

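The beam now floats at +0.004, so the poise is about 0.8 mm too far. For a fine correction I'll also measure the poise block's position along the beam directly.

```bash
cat >> h.py <<'E'
def poise(tag):
    z=load(tag);C=cloud(z);hsv=cv2.cvtColor(z['p'],cv2.COLOR_RGB2HSV)
    m=(abs(hsv[:,:,0].astype(int)-22)<7)&(hsv[:,:,1]>150)&(hsv[:,:,2]>60)
    a=(C[:,:,:2]-B)@UY;l=(C[:,:,:2]-B)@UX
    m&=(abs(l)<.03)&(a<0)&(a>-.13)&(C[:,:,2]>.09)&(C[:,:,2]<.15)
    # rows across the block's top away from the stem: far-from-camera part irrelevant; use left/right edges per row
    E=[]
    for v in range(400):
        u=np.nonzero(m[v])[0]
        if len(u)>25 and u.max()-u.min()<len(u)+12:
            zt=np.median(C[v,u,2]); w=[]
            for x in(u.min()-.5,u.max()+.5): w.append((onz(z,x,v,zt)[:2]-B)@UY)
            if abs(abs(w[0]-w[1])-.028)<.004:E.append((*w,zt))
    E=np.array(E); return np.round(np.r_[np.median(E,0),np.median((E[:,0]+E[:,1])/2),len(E)],5)
E
python3 - <<'E'
from h import *
for t in('w10','w11','w12','w13','w14'): print(t,poise(t))
E
```

```text
w10 [-0.05162 -0.02599  0.13841 -0.03874 17.     ]
w11 [-5.1630e-02 -2.5480e-02  1.3811e-01 -3.8350e-02  3.2000e+01]
w12 [-0.06275 -0.03681  0.13491 -0.04975 34.     ]
w13 [-0.08042 -0.05413  0.13769 -0.06729 34.     ]
w14 [-0.08884 -0.06243  0.13457 -0.07552 34.     ]
```

```bash
python3 -m pendant '[[[0.002,0,0,0,0,0,0.3],[0.002,0,0,0,0,0,0.3],[0.001,0,0,0,0,0,0.3],[0.001,0,0,0,0,0,0.3],[0.001,0,0,0,0,0,0.3],[0.001,0,0,0,0,0,0.3],[0.001,0,0,0,0,0,0.3],[0.001,0,0,0,0,0,0.3],[0.001,0,0,0,0,0,0.3]]]'
python3 -m pendant '[[[0.0005,0,0,0,0,0,0.3],[0.0005,0,0,0,0,0,0.3],[0.0005,0,0,0,0,0,0.3],[0.0005,0,0,0,0,0,0.3]]]'
python3 - <<'E'
from h import *
grab('wrist','w15');print(tilt('w15'),poise('w15'))
E
```

```text
time_s: 23.0
eef_pos: [0.4638, -0.075, 0.1765]
eef_rot: [0.0, 0.776, 0.631, -0.0]
wrist_force: [-1.8, -3.3, 1.5]
opening: 0.351
time_s: 23.4
eef_pos: [0.4643, -0.0727, 0.1764]
eef_rot: [0.0, 0.776, 0.631, -0.0]
wrist_force: [-1.5, -2.7, 2.3]
opening: 0.349
{'beam+': (0.0013, 0.125, 1632), 'beam-': (0.0005, 0.125, 1253), 'ring': (array([ 0.0037, -0.0015,  0.1479]), 3138)} [-0.08533 -0.05914  0.13485 -0.07225 34.     ]
```

The poise moved 3.2 mm back, because contact came earlier than I estimated. I push back towards the counterweight to the calibrated end (TCP y about -0.0925).

```bash
python3 -m pendant '[[[-0.002,0,0,0,0,0,0.3],[-0.002,0,0,0,0,0,0.3],[-0.002,0,0,0,0,0,0.3],[-0.002,0,0,0,0,0,0.3],[-0.002,0,0,0,0,0,0.3],[-0.002,0,0,0,0,0,0.3],[-0.001,0,0,0,0,0,0.3],[-0.001,0,0,0,0,0,0.3],[-0.001,0,0,0,0,0,0.3],[-0.001,0,0,0,0,0,0.3]]]'
python3 -m pendant '[[[-0.001,0,0,0,0,0,0.3],[-0.001,0,0,0,0,0,0.3],[-0.001,0,0,0,0,0,0.3],[-0.0005,0,0,0,0,0,0.3],[-0.0005,0,0,0,0,0,0.3],[0,0,0,0,0,0,0.3]]]'
python3 - <<'E'
from h import *
grab('wrist','w16');print(tilt('w16'),poise('w16'),ctrl.get_obs()['eef_pos'])
E
```

```text
time_s: 24.45
eef_pos: [0.461, -0.0884, 0.1763]
eef_rot: [-0.0, 0.776, 0.631, 0.0]
wrist_force: [0.1, -0.6, -0.7]
opening: 0.349
time_s: 25.05
eef_pos: [0.46, -0.0921, 0.1762]
eef_rot: [-0.0, 0.776, 0.631, -0.0]
wrist_force: [0.2, 1.9, -1.8]
opening: 0.349
{'beam+': (0.0021, 0.1251, 1695), 'beam-': (0.0041, 0.1252, 1202), 'ring': (array([ 0.0058, -0.0006,  0.1477]), 2971)} [-0.08713 -0.06132  0.13473 -0.07423 34.     ] [ 0.4600354  -0.09211405  0.17617478]
```

```bash
python3 -m pendant '[[[-0.0005,0,0,0,0,0,0.3],[0,0,0,0,0,0,0.3],[0.002,0,0,0,0,0,0.3],[0.003,0,0,0,0,0,0.3],[0.003,0,0,0,0,0,0.3],[0,0,0,0,0,0,0.3],[0,0,0,0,0,0,0.3],[0,0,0,0,0,0,0.3],[0,0,0,0,0,0,0.3]]]'
python3 -m pendant '[[[0,0,0,0,0,0,0.3],[0,0,0,0,0,0,0.3],[0,0,0,0,0,0,0.3],[0,0,0,0,0,0,0.3],[0,0,0,0,0,0,0.3],[0,0,0,0,0,0,0.3],[0,0,0,0,0,0,0.3],[0,0,0,0,0,0,0.3]]]'
python3 - <<'E'
from h import *
for i in(0,1): grab('wrist',f'w17{i}');print(tilt(f'w17{i}'),poise(f'w17{i}'))
E
```

```text
time_s: 26.0
eef_pos: [0.4617, -0.085, 0.1763]
eef_rot: [0.0, 0.776, 0.631, -0.0]
wrist_force: [0.7, -0.1, -1.0]
opening: 0.35
time_s: 26.8
eef_pos: [0.4618, -0.0849, 0.1763]
eef_rot: [0.0, 0.776, 0.631, 0.0]
wrist_force: [0.5, 1.4, 0.3]
opening: 0.348
{'beam+': (-0.0006, 0.125, 1602), 'beam-': (0.0, 0.1252, 1172), 'ring': (array([ 0.0029, -0.    ,  0.1482]), 3049)} [-0.08783 -0.06161  0.13488 -0.07473 34.     ]
{'beam+': (-0.0023, 0.1252, 1623), 'beam-': (-0.001, 0.1251, 1168), 'ring': (array([ 0.0035, -0.0016,  0.1482]), 3050)} [-0.08783 -0.06163  0.13494 -0.07473 34.     ]
```

View pics/w171.png

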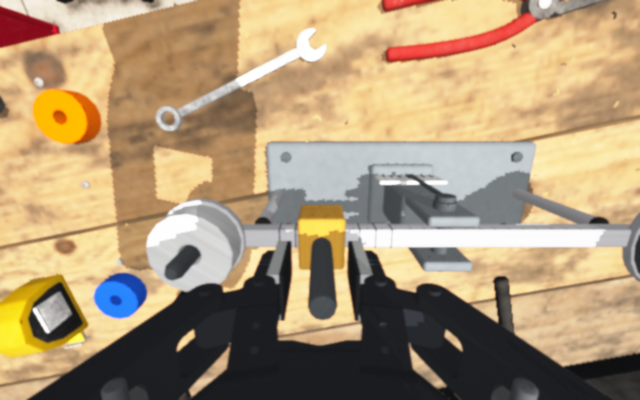

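Level within about 0.002. The stem is free between the pads, at (322,275). I withdraw straight up and read it with the hand well away.

```bash
python3 -m pendant '[[[0,0,-0.005,0,0,0,0.3],[0,0,-0.01,0,0,0,0.3],[0,0,-0.015,0,0,0,0.3],[0,0,-0.02,0,0,0,0.3],[0,0,-0.02,0,0,0,0.3],[0,0,-0.02,0,0,0,0.3],[0,0,-0.01,0,0,0,0.3],[0,0,0,0,0,0,0.3],[0,0,0,0,0,0,0.3],[0,0,0,0,0,0,0.3]]]'
python3 -m pendant '[[[0,0,0,0,0,0,0.3],[0,0,0,0,0,0,0.3],[0,0,0,0,0,0,0.3],[0,0,0,0,0,0,0.3],[0,0,0,0,0,0,0.3],[0,0,0,0,0,0,0.3],[0,0,0,0,0,0,0.3],[0,0,0,0,0,0,0.3]]]'
python3 - <<'E'
from h import *
for i in(0,1,2): grab('wrist',f'w18{i}');print(tilt(f'w18{i}'),poise(f'w18{i}'))
grab('scene','s18');z=load('s18');c=cv2.resize(z['p'][140:260,270:400],None,fx=5,fy=5,interpolation=cv2.INTER_CUBIC)[:600];cv2.imwrite('pics/s18c.png',c[:,:,::-1])
E
```

```text
time_s: 27.9
eef_pos: [0.4611, -0.0846, 0.2752]
eef_rot: [-0.001, 0.776, 0.631, -0.0]
wrist_force: [0.1, 0.8, -0.5]
opening: 0.352
time_s: 28.7
eef_pos: [0.4617, -0.0849, 0.2763]
eef_rot: [0.0, 0.776, 0.631, 0.0]
wrist_force: [0.6, 1.0, -0.8]
opening: 0.351
{'beam+': (0.001, 0.1249, 692), 'beam-': (0.001, 0.1252, 586), 'ring': (array([0.0028, 0.0004, 0.1482]), 1389)} [-0.08793 -0.06187  0.13514 -0.07466 16.     ]
{'beam+': (-0.0003, 0.125, 687), 'beam-': (-0.0019, 0.125, 586), 'ring': (array([ 0.0021, -0.0028,  0.1482]), 1384)} [-0.08793 -0.06187  0.13506 -0.07466 16.     ]
{'beam+': (-0.0002, 0.125, 689), 'beam-': (-0.0012, 0.125, 569), 'ring': (array([0.0028, 0.0004, 0.1482]), 1379)} [-0.08762 -0.06189  0.13498 -0.07466 17.     ]
```

View pics/w182.png

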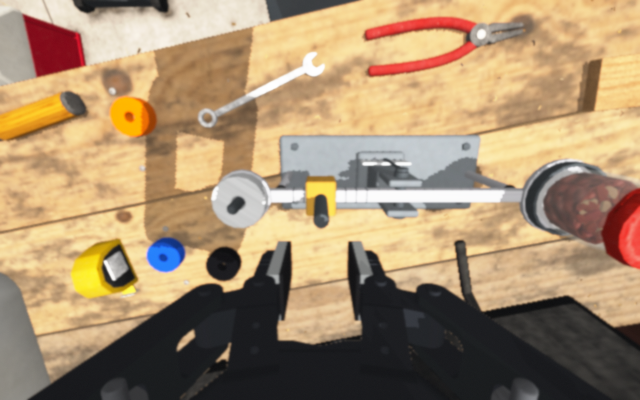

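View pics/s18c.png

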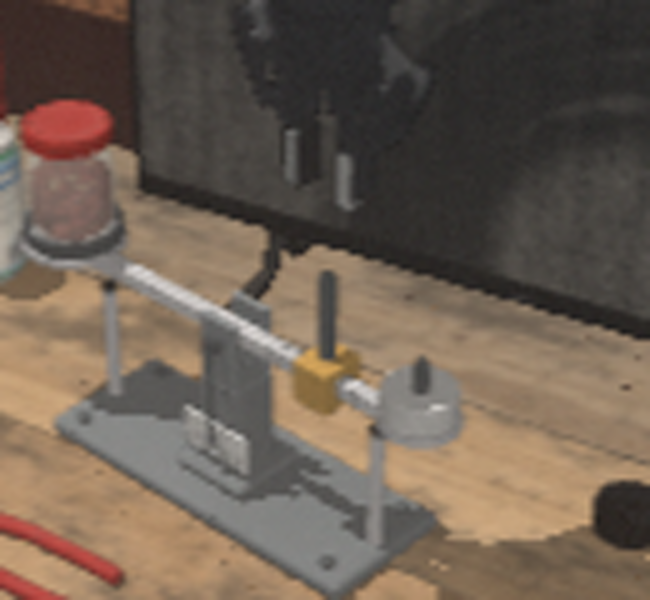

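The wrist view shows the ring flat on the pan (238,198), the poise at (320,195), and the hand clear. Three readings give a tilt between -0.002 and +0.001, and the scene view agrees. Handing in.

```bash
python3 -c "
from bench import ctrl
print(ctrl.hand_in())"
```

```text
the job is handed in; nothing more can be done
None
```

The counterweight is seated flat on its pan, the beam floats level on its own, and the job is handed in at about 29 s of the 72 s allowed.

- **Counterweight:** I set the aluminium ring on the spindle. Its top measured about 20 mm above the pan seat and leaned with the pan, which is what a flush fit gives.
- **Poise:** I pushed it along by its stem with the open jaws, never pinching it. The first level setting was slightly too far. The push back overshot about 3 mm because contact came earlier than I expected, so I pushed forward again to finish.
- **Level:** With the hand clear, three readings of the beam gave a tilt between -0.002 and +0.001 rad. The ring's own top slope read about +0.002 to +0.003 rad, slightly off but still level.
- **Forces:** The largest force I read while touching the balance was about 4 N. I only saw readings at the end of each move, so short peaks in between weren't recorded.
- **Bystanders:** The arm never went near the wood offcut or the tape measure. I did not measure their positions again at the end.

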